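# Load the air box and set its valve two turns open

## Task

Stand the spool of thread upright in the open drawer of the air box and push the drawer fully shut. Then turn the air valve clockwise by its crank handle until it comes to its stop, back it off exactly two full turns, and finish still gripping the crank handle there, because the wheel creeps back if you let go. Leave the other things on the desk where they stand.

Things in the scene. Friction and masses are not known exactly. Their poses are not given: they have to be found in the camera images.
- spool: The only spool of thread: a small reel with two wooden flanges, 32 mm in diameter, 40 mm tall, 35 g, standing upright on the desk. Origin: centre of its underside, z up.
- air_unit: Air box unit, fixed: 8 mm plate, grey cabinet at right, brass wheel valve at left. Origin: middle of the plate's underside, on the desk; x to its back (away from robot), y left, z up; yaw up to 0.15. Cabinet: x -60 to 60 mm, y -175 to -25 mm (centre -100), top 94 mm above the desk, open only at its front (-x), where the drawer runs. Valve axis at x 0, y +100 mm.
- drawer (a joint): How far the drawer stands open, m: 0 fully shut, 0.10 fully open; slides out along the unit's -x, about 1.5 N friction. Starts 0.08 to 0.098 open; only that length of it is open to above, the rest is under the cabinet's top. Shut, the panel's inner face is at the unit's x = -60 mm.
- drawer_front (a point): Middle of the outer face of the drawer's grey front panel, 47 mm above the desk. The panel is 150 mm wide (y), 10 mm thick, and reaches from 10 to 84 mm above the desk; a steel lip, 70 mm wide, 8 mm high, stands out 10 mm from it near its top (centre 79 mm above the desk). Axes as the unit's.
- drawer_floor (a point): Point on the drawer's inner floor, 17 mm above the desk, at the inner face of the front panel, mid-width. Axes as the unit's: the inside runs from here 107 mm along +x and 64 mm to each side in y. The side walls (3 mm thick) reach 46 mm above this floor.
- valve_hub (a point): Centre of the valve wheel, on its upright axis, 98 mm above the desk. The wheel is a spoked steel ring of 50 mm radius (10 mm thick bar); its hub reaches 12 mm above this point. Axes turn with the wheel: the crank handle lies along this point's -x.
- valve_wheel (a joint): Turn of the valve wheel, rad: 0 closed, at a firm stop; grows anticlockwise seen from above (opening), one turn 6.283, up to 19. At 0 the crank handle lies straight to the unit's -x side of the axis. Starts 2.5 to 6.0 open. Friction about 0.05 N m; a weak spring (0.006 N m per rad) pulls towards closed, so that from two turns open it creeps back when let go.
- crank_handle: The valve wheel's crank handle: an upright black round grip that spins freely on its pin, 18 mm in diameter, 46 mm tall (48 mm with the pin's end), standing on the wheel's rim 50 mm from the wheel's axis. Origin: its lower end, 106 mm above the desk. It never rises or sinks as the wheel turns.
- handle_mid (a point): Middle of the crank handle's grip, on its axis, 132 mm above the desk.
- glue_stick: Bystander: glue stick standing upright, 26 mm in diameter, 89 mm tall; origin under its centre.
- tape_measure: Bystander: rolled tailor's tape lying flat, 52 mm in diameter, 16 mm high; origin under its centre.
- button_tin: Bystander: round tin with a lid, 63 mm in diameter, 32 mm high; origin under its centre.
Things that resemble listed ones, but are neither listed nor needed, are in the scene too. Several things have the shape of the spool; the one meant has the colours described above.

How it is judged (in metres and radians):
On the way, in this order (a step that is already met when the one before it is completed fails the run):
1. the spool stands upright on the drawer's floor, let go (x of spool in the frame of drawer_floor between 0.01 and 0.1 m and y of spool in the frame of drawer_floor between -0.058 and 0.058 m and z of spool in the frame of drawer_floor between -0.006 and 0.006 m and angle between spool's own z axis and vertical below 0.25 rad and contact force between the fingers and spool below 0.1 N), for 0.2 s.
2. the drawer is fully shut (within 6 mm) (value of joint drawer below 0.006 m), for 0.2 s.
3. the valve is closed against its stop (within 0.1 rad) (value of joint valve_wheel below 0.1 rad), for 0.1 s.
At the end, for the whole second after the job is handed in: Spool upright (0.25 rad) on the drawer floor, drawer shut within 6 mm, valve wheel still and two turns (12.57 rad) open from its stop within 0.25 rad, fingers gripping the crank handle (over 1 N, TCP within 20 mm of its axis and 40 mm of its middle) (x of spool in the frame of drawer_floor between 0.01 and 0.1 m and y of spool in the frame of drawer_floor between -0.058 and 0.058 m and z of spool in the frame of drawer_floor between -0.006 and 0.006 m and angle between spool's own z axis and vertical below 0.25 rad and value of joint drawer below 0.006 m and value of joint valve_wheel between 12.316 and 12.816 rad and velocity of joint valve_wheel between -0.1 and 0.1 rad/s and contact force between the fingers and crank_handle above 1 N and horizontal distance between the grasp point and handle_mid below 0.02 m and distance between the grasp point and handle_mid below 0.04 m); the arm keeps its last pose, push and grip.
It fails at once if the glue stick is shifted by more than 30 mm or tipped over (distance of glue_stick from where it was at the start of the episode above 0.03 m or angle between glue_stick's own z axis and vertical above 0.5 rad).
It fails at once if the tape measure is shifted by more than 30 mm or tipped over (distance of tape_measure from where it was at the start of the episode above 0.03 m or angle between tape_measure's own z axis and vertical above 0.5 rad).
It fails at once if the button tin is shifted by more than 30 mm or tipped over (distance of button_tin from where it was at the start of the episode above 0.03 m or angle between button_tin's own z axis and vertical above 0.5 rad).
It also fails if it takes over 72 s, if anything falls off the work surface, if the arm or the gripper's body presses on something with over 40 N, if the wrist force passes 120 N, or if a joint passes its speed limit or range.

## Robot

A 6-joint arm with a two-finger parallel gripper is mounted at the origin on a cart in front of the work surface, level with it; the furniture and walls round the work are solid. World frame = base frame: x ahead of the robot, y to its left, z up, the work surface at z = 0. Lengths are in m, angles in degrees, forces in N, time in s.
With the tool pointing down it reaches from about 0.275 to 0.825 m from the base axis. Payload 5.2 kg.
Tool frame: the origin (TCP) lies between the finger pads, 19 mm behind the fingertips; this is the grasp point; z points along the fingers, y is the line along which they close (so a half turn about z gives the same grasp; the last joint's range is limited). The gripper opens to 93 mm and grips with 3 to 60 N. Pads are 15 mm wide; open, the fingers measure 128 mm over their backs; the gripper's body (75 mm by 188 mm) begins 65 mm behind the grasp point.
Start: joints at [59.141, 14.817, 87.949, -0, 77.235, -11.62], TCP at [0.181, 0.519, 0.237] pointing down, gripper open.
Joint ranges: [-179.93, 179.93], [-52.35, 119.4], [10.71, 147.94], [-69.91, 249.91], [12.55, 155.21], [-178.61, 178.61]. Speed limits (degrees/s): [147.25, 147.25, 180, 180, 180, 180].

## Interface

Orientations are given as [roll, pitch, yaw] about the fixed x, y, z axes, in that order (R = Rz(yaw) Ry(pitch) Rx(roll)).
In Python, from rig import r, viewer gives the robot as it stands. The module is installed in compiled form; this text tells all that it offers.
- The arm moves only by the tool play_rows, never from a script. Its argument "motion" is a list of rows, each a list of 4 numbers: the shift along the world's x, y, z in cm, then the turn about the world's z in degrees. A call has 1 to 5 rows; each row is the pose to reach, as a shift and turn from the pose commanded when the call began; what a row does not reach only later rows make up. A row lasts 1/10 s, in which the tool goes at most 50 mm and 8.59 degrees, less where a joint would pass 70% of its speed; a pose out of reach is approached as far as the arm can. A call with a gripper value outside its range is refused whole. "gripper" is the opening, from 0 (shut) to 1 (fully open), set as the call begins (left out, the last holds). The fingers move at their own pace and stop on an object; the grip force is fixed at half the most. Time passes only in rows, so rows that repeat a pose let the fingers close. It gives the time, the measured TCP pose, the force, the opening and the grip force at its end, in the units of the state.
- r.get_obs(): the state, without advancing time (a new reading comes with each control period).
- viewer.snapshot(name): name is "side" or "top" or "wrist"; returns a dict with "pixels" (400x640x3 uint8, red, green, blue), "fx", "fy", "cx", "cy" (pixels), "eye" and "rotation" of the camera in the world. Camera axes: x right, y down, z forward; pixel columns grow to the right and rows downward; lengths in m; the calibration is good to about 2 mm. A picture is of the moment at which its call begins. There is no depth.
- r.close_job(): hands the job in; it is judged then, once.
Trained networks look in a picture, given as the dict that the camera call returned (one of the last four; its "shot" number tells which), for a name from the list of things; names that differ only in an ending like _2 or _b are one class to them, and where a whole thing is asked for, a point or a joint stands for the part that bears it (a point fixed in the world has none). Each returns a list of dicts, best first, with "score" (0 to 1); they miss things now and then, are a little off and sometimes report something else, mostly with a low value. They report only what shows in the picture. A call takes as long as a camera call. They do not tell look-alikes from the thing itself.
- viewer.cut_out(picture, thing): "mask" (400x640 bool, what is visible of it) and "bbox" ([left, top, right, bottom] in pixels, round what is visible of it).
- viewer.mark_of(picture, thing): "xy" ([column, row] in pixels: a listed point, or the origin of a listed thing).
The state is a dict: "clock": time; "joint_pos": joint angles; "qd": joint speeds; "joint_torque": joint torques, N m; "eef_pos": TCP position; "tool_rot": TCP orientation; "ft_force": force on the tool from outside, world axes, zero at the start; "ft_torque": the same for the moment, N m; "opening": opening from 0.0 (shut) to 1.0 (fully open); "finger_force": force on a finger pad.
Only numpy, scipy, OpenCV 4.12 (cv2) and the standard library are available. Lean on these libraries where they do the work, as an engineer would, in place of code of your own. Each camera call takes 0.05 s, during which the arm holds its last target. There are 200 camera calls.

## Working session

There is one attempt and no reset: what is moved stays moved. The work goes in short steps, Python scripts to look and compute and a tool call to move; the robot and the scene stay as the last step left them, time stands still between calls to the robot, and variables do not carry over. Pictures are saved under pics/ and viewed, at most 10 in all, crops included, and the job is handed in when it is done.

Besides the shell and the picture viewer there is one more tool, called after "Request:" as name([rows], argument=value, ...), one row to a line, values as JSON. play_rows: Moves the arm, as the interface text tells. Its arguments: {"type":"object","properties":{"motion":{"type":"array","items":{"type":"array","items":{"type":"number"}}},"gripper":{"type":"number"}},"required":["motion"]}

```bash
mkdir -p pics
cat > h.py <<'E'
import numpy as np, cv2
from rig import r, viewer
T=["spool","air_unit","drawer_front","drawer_floor","valve_hub","crank_handle","handle_mid","glue_stick","tape_measure","button_tin"]
Z=dict(spool=0,air_unit=0,drawer_front=.047,drawer_floor=.017,valve_hub=.098,crank_handle=.106,handle_mid=.132,glue_stick=0,tape_measure=0,button_tin=0)
def ray(p,xy):
    d=np.array([(xy[0]-p["cx"])/p["fx"],(xy[1]-p["cy"])/p["fy"],1.])
    return np.array(p["eye"]),np.array(p["rotation"])@d
def onz(p,xy,z):
    e,d=ray(p,xy); return e+d*(z-e[2])/d[2]
def proj(p,X):
    c=np.array(p["rotation"]).T@(np.array(X)-p["eye"]); return np.array([c[0]/c[2]*p["fx"]+p["cx"],c[1]/c[2]*p["fy"]+p["cy"]])
def save(p,n,box=None,s=1):
    im=p["pixels"]
    if box: im=im[box[1]:box[3],box[0]:box[2]]
    cv2.imwrite("pics/"+n,cv2.resize(im[...,::-1],None,fx=s,fy=s,interpolation=cv2.INTER_CUBIC))
E
python3 - <<'E'
from h import *
ims=[]
for n in ["top","side"]:
    p=viewer.snapshot(n); ims.append(p["pixels"])
    print(n,np.round(p["eye"],3))
    for t in T:
        for m in viewer.mark_of(p,t)[:5]:
            print(t,round(m["score"],2),np.round(m["xy"]),np.round(onz(p,m["xy"],Z[t])[:2],3))
cv2.imwrite("pics/a.png",cv2.resize(np.vstack(ims)[...,::-1],None,fx=.75,fy=.75))
print(r.get_obs())
E
```

```text
top [ 0.349 -0.19   1.184]Traceback (most recent call last):
  File "<stdin>", line 8, in <module>
  File "h.py", line 9, in onz
    e,d=ray(p,xy); return e+d*(z-e[2])/d[2]
                                       ~^^^
IndexError: invalid index to scalar variable.
```

Run:
```python
from h import *
p=viewer.snapshot("top"); print(p["rotation"],p["fx"],p["cx"],p["cy"]); print(r.get_obs())
m=viewer.mark_of(p,"spool"); print(m)
```

```text
[-170.09515353    0.19700103  -88.74284112] 508.9842437381541 322.6586714071275 198.54829031336334
{'clock': 0.15, 'joint_pos': array([ 5.91383808e+01,  1.48499421e+01,  8.79953099e+01,  4.45014647e-05,
        7.72341922e+01, -1.16199213e+01]), 'qd': array([-0.10970553, -0.08321309, -0.23308649,  0.06009398,  0.02995711,
       -0.0055188 ]), 'joint_torque': array([ 1.82237942e-03, -4.37640166e+01, -2.84234226e+01,  7.19980616e-02,
        3.79731087e-02, -6.39059408e-05]), 'eef_pos': array([0.18103623, 0.51894895, 0.23681564]), 'tool_rot': array([-1.79922193e+02, -1.60440274e-02,  1.60758281e+02]), 'ft_force': array([0.30296015, 0.12867621, 0.30618888]), 'ft_torque': array([ 0.03619865, -0.00136245, -0.02761169]), 'finger_force': 0.0, 'opening': 1.0020743820470575}
[{'xy': [399.4, 178.4], 'score': 0.78}, {'xy': [388.2, 145.8], 'score': 0.59}, {'xy': [437.0, 194.4], 'score': 0.55}, {'xy': [440.2, 222.6], 'score': 0.53}]
```

Rotation is roll/pitch/yaw in degrees.

```bash
python3 - <<'E'
s=open('h.py').read()
s=s.replace('from rig','from scipy.spatial.transform import Rotation as Ro\nfrom rig').replace('np.array(p["rotation"])','Rm(p)').replace('def ray','def Rm(p): return Ro.from_euler("xyz",p["rotation"],degrees=True).as_matrix()\ndef ray')
open('h.py','w').write(s)
E
python3 - <<'E'
from h import *
ims=[]
for n in ["top","side"]:
    p=viewer.snapshot(n); ims.append(p["pixels"])
    print(n,np.round(p["eye"],3))
    for t in T:
        for m in viewer.mark_of(p,t)[:5]:
            print(t,round(m["score"],2),np.round(m["xy"]),np.round(onz(p,m["xy"],Z[t])[:2],3))
cv2.imwrite("pics/a.png",cv2.resize(np.vstack(ims)[...,::-1],None,fx=.75,fy=.75))
E
```

```text
top [ 0.349 -0.19   1.184]
spool 0.76 [389. 144.] [ 0.693 -0.339]
spool 0.75 [394. 178.] [ 0.609 -0.35 ]
spool 0.73 [442. 222.] [ 0.506 -0.463]
spool 0.47 [434. 198.] [ 0.562 -0.445]
air_unit 0.8 [287. 188.] [ 0.578 -0.096]
drawer_front 0.2 [234. 163.] [0.627 0.025]
drawer_floor 0.62 [336. 248.] [ 0.439 -0.215]
valve_hub 0.83 [239. 186.] [ 0.563 -0.   ]
crank_handle 0.69 [240. 164.] [ 0.61  -0.002]
handle_mid 0.57 [232. 162.] [0.606 0.011]
glue_stick 0.77 [409. 216.] [ 0.517 -0.385]
tape_measure 0.57 [405. 258.] [ 0.42  -0.376]
button_tin 0.88 [215. 252.] [0.424 0.065]
side [ 0.489 -1.191  0.554]
spool 0.85 [297. 322.] [ 0.496 -0.473]
spool 0.73 [333. 315.] [ 0.56  -0.459]
spool 0.7 [388. 272.] [ 0.687 -0.335]
spool 0.6 [345. 283.] [ 0.595 -0.363]
air_unit 0.89 [321. 224.] [ 0.571 -0.102]
air_unit 0.39 [312. 173.] [0.574 0.25 ]
drawer_front 0.92 [262. 234.] [ 0.433 -0.223]
drawer_front 0.27 [266. 247.] [ 0.442 -0.281]
drawer_floor 0.68 [268. 244.] [ 0.446 -0.217]
valve_hub 0.6 [312. 176.] [ 0.558 -0.027]
crank_handle 0.47 [333. 169.] [ 0.612 -0.009]
handle_mid 0.46 [334. 160.] [ 0.614 -0.011]
glue_stick 0.83 [310. 297.] [ 0.523 -0.4  ]
tape_measure 0.59 [252. 295.] [ 0.414 -0.381]
button_tin 0.8 [262. 201.] [0.423 0.058]
```

View pics/a.png

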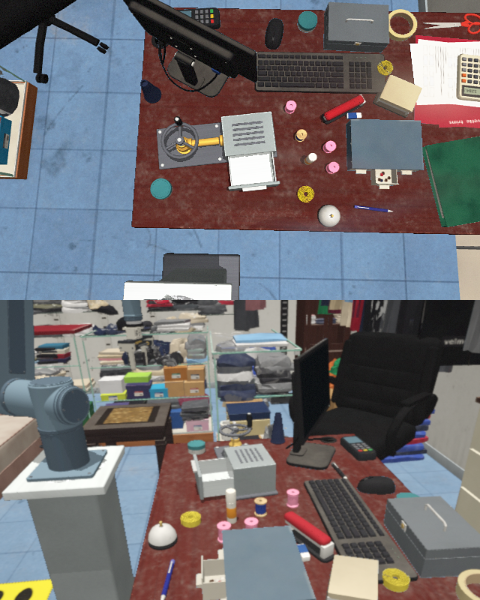

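Candidates of spool shape (top image pixels): pink (389,144), wooden/tan flanges (400,178), pink (441,196), pink (442,222). By description it's (400,178); in the side view (345,278) with blue thread. Crop check, with finer measurement.

Run:
```python
from h import *
c=[]
for n,b in [("top",(180,110,480,290)),("side",(230,130,430,350))]:
    p=viewer.snapshot(n)
    im=p["pixels"][b[1]:b[3],b[0]:b[2]]
    c.append(cv2.resize(im,None,fx=2,fy=2 ,interpolation=cv2.INTER_CUBIC) if n=="top" else cv2.resize(im,None,fx=1,fy=1))
    for t in ["spool","glue_stick","drawer_front","valve_hub","crank_handle","air_unit"]:
        for m in viewer.cut_out(p,t)[:4]:
            ys,xs=np.nonzero(m["mask"]); print(n,t,round(m["score"],2),m["bbox"],round(xs.mean(),1),round(ys.mean(),1))
# residual check of hypothesised spool height-mid
o=np.zeros((580,600,3),np.uint8); o[:360]=c[0]; o[360:,:200]=c[1]
o[360:,200:]=cv2.resize(p["pixels"][230:300,280:407],(400,220),interpolation=cv2.INTER_CUBIC)
cv2.imwrite("pics/b.png",o[...,::-1])
```

```text
top spool 0.76 [382.3, 135.1, 395.0, 153.2] 386.5 142.2
top spool 0.63 [390.0, 170.5, 411.4, 189.6] 400.6 179.7
top spool 0.61 [433.6, 215.2, 454.9, 233.6] 442.8 223.1
top spool 0.47 [428.0, 188.7, 451.4, 204.3] 438.9 195.3
top glue_stick 0.6 [404.0, 205.4, 423.3, 218.7] 413.2 211.2
top drawer_front 0.59 [303.6, 201.7, 372.0, 255.9] 335.9 228.8
top valve_hub 0.65 [216.6, 153.3, 264.8, 212.0] 239.9 185.7
top crank_handle 0.41 [232.7, 156.6, 245.6, 167.3] 237.1 160.9
top air_unit 0.87 [208.6, 148.3, 373.4, 253.1] 298.7 197.3
side spool 0.84 [380.5, 251.4, 400.0, 277.2] 390.5 264.5
side spool 0.78 [340.0, 263.8, 357.0, 291.3] 347.9 276.4
side spool 0.57 [288.3, 296.7, 308.6, 325.4] 296.9 305.7
side spool 0.5 [324.7, 289.8, 342.6, 306.2] 334.8 297.0
side glue_stick 0.6 [302.3, 251.8, 317.3, 303.0] 308.4 273.6
side drawer_front 0.8 [257.5, 207.6, 312.7, 265.6] 284.0 235.0
side valve_hub 0.93 [291.2, 154.5, 337.9, 184.3] 317.0 171.2
side crank_handle 0.66 [328.0, 153.1, 333.4, 170.7] 332.6 160.6
side air_unit 0.74 [257.1, 148.8, 369.4, 267.5] 315.7 223.9
side air_unit 0.51 [256.7, 206.9, 308.7, 261.3] 284.1 235.1
```

View pics/b.png

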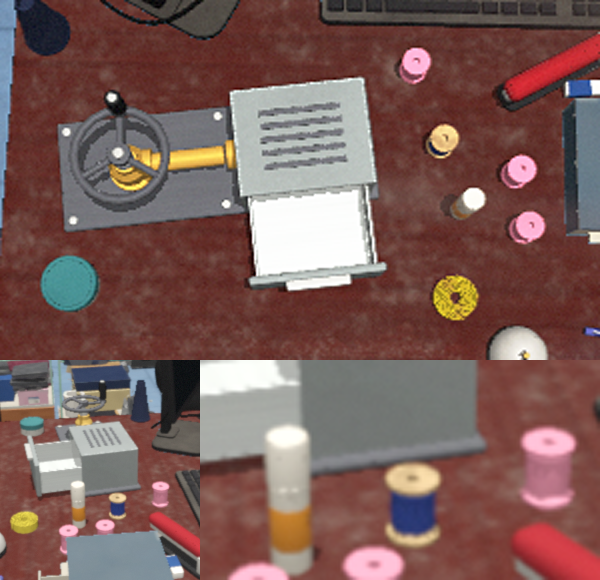

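The pictures confirm it: tan flanges and blue thread at top (402,179), side (347,276). The pink ones are the look-alikes. The handle is on the far side at top (237,160).

Run:
```python
from h import *
from scipy.optimize import least_squares
p=viewer.snapshot("top"); s=viewer.snapshot("side")
f=lambda x,y:(180+x/2,110+y/2)
pts=[((-.06,-.025,.094),f(237,195)),((.06,-.025,.094),f(230,92)),((.06,-.175,.094),f(362,78)),((-.06,-.175,.094),f(377,185)),((0,.1,.110),f(120,153))]
def w(q,X):
    c,sn=np.cos(q[2]),np.sin(q[2]); return np.array([q[0]+c*X[0]-sn*X[1],q[1]+sn*X[0]+c*X[1],X[2]])
res=least_squares(lambda q:np.concatenate([proj(p,w(q,X))-u for X,u in pts]),[.57,-.1,.1])
q=res.x; print("unit",q.round(4),res.fun.round(1))
def sp(q): return np.concatenate([proj(p,[q[0],q[1],.04])-(402,178.5),proj(s,[q[0],q[1],.02])-(348,277)])
a=least_squares(sp,[.6,-.35]); print("spool",a.x.round(4),a.fun.round(1))
print("handle top",onz(p,f(113,98),.154).round(4),"hub",w(q,(0,.1,.1)).round(4), "hubside",onz(s,(313,172),.1))
# drawer outer face top edge of panel z=.084 : front centre
fl=[onz(p,f(*v),z) for v,z in [((250,285),.084),((385,268),.084),((318,288),.083)]]
c,sn=np.cos(q[2]),np.sin(q[2])
for v in fl: print("unit frame",c*(v[0]-q[0])+sn*(v[1]-q[1]),-sn*(v[0]-q[0])+c*(v[1]-q[1]))
```

```text
unit [ 0.5718 -0.1006  0.1211] [ 1.   1.4 -0.5 -0.6  1.1 -0.1 -0.2 -0.4 -1.3 -0.4]
spool [ 0.6001 -0.3657] [ 1.2 -0.3 -0.4 -1.7]
handle top [ 0.6085 -0.0015  0.154 ] hub [ 0.5597 -0.0013  0.1   ] hubside [ 0.56147337 -0.00497845  0.1       ]
unit frame -0.15414365856198164 -0.027888481313390435
unit frame -0.15039352808668288 -0.17462103107465657
unit frame -0.16454744133593682 -0.1004468642719985
```

Request:
play_rows([
  [2,-4.4,0,-8],
  [4,-8.8,0,-16],
  [6,-13,0,-24],
  [8,-17.4,0,-32],
  [10,-21.6,0,-40],
])

```text
clock: 2.6
eef_pos: [0.2815, 0.3016, 0.2376]
tool_rot: [180.0, 0.0, 120.5]
ft_force: [0.8, -0.5, -0.3]
opening: 1.0
finger_force: 0.0
```

Request:
play_rows([
  [2,-4.4,0,-8],
  [4,-8.8,0,-16],
  [6,-13,0,-24],
  [8,-17.4,0,-32],
  [10,-21.6,0,-40],
])

```text
clock: 3.1
eef_pos: [0.3817, 0.0853, 0.2378]
tool_rot: [179.9, -0.0, 80.4]
ft_force: [0.9, -0.1, 0.5]
opening: 1.0
finger_force: 0.0
```

Request:
play_rows([
  [2,-4.4,0,-8],
  [4,-8.8,0,-16],
  [6,-13,0,-20],
  [8,-17.4,0,-20],
  [10,-21.6,0,-20],
])

```text
clock: 3.6
eef_pos: [0.4817, -0.1309, 0.2376]
tool_rot: [180.0, -0.0, 60.7]
ft_force: [-0.1, 0.1, 1.1]
opening: 0.999
finger_force: 0.0
```

Request:
play_rows([
  [2,-4.4,0,0],
  [4,-8.8,0,0],
  [6,-13,0,0],
  [8,-17.4,0,0],
  [8,-17.4,0,0],
], gripper=0.7)

```text
clock: 4.1
eef_pos: [0.5623, -0.3084, 0.2355]
tool_rot: [180.0, 0.1, 60.5]
ft_force: [-0.9, 0.0, 0.0]
opening: 0.704
finger_force: 0.0
```

Request:
play_rows([
  [2,-3,-3,0],
  [3.8,-5.6,-7,0],
  [3.8,-5.6,-10,0],
  [3.8,-5.6,-10,0],
])

```text
clock: 4.5
eef_pos: [0.5965, -0.3565, 0.1312]
tool_rot: [-179.4, -0.1, 60.7]
ft_force: [-1.2, 0.3, -0.5]
opening: 0.705
finger_force: 0.0
```

Run:
```python
from h import *
p=viewer.snapshot("wrist"); t=viewer.snapshot("side"); save(p,"c.png")
print(r.get_obs()["eef_pos"],p["eye"],p["rotation"])
for c in viewer.cut_out(p,"spool"): print(c["score"],c["bbox"])
for m in viewer.mark_of(p,"spool"): print(m["score"],np.round(m["xy"]),onz(p,m["xy"],0)[:2].round(4))
```

```text
[ 0.59892047 -0.35775029  0.13755495] [ 0.63811816 -0.28564321  0.28000825] [163.00766988   0.62583093 -29.29258807]
0.95 [273.4, 304.0, 302.3, 352.6]
0.88 [323.6, 269.7, 356.8, 303.8]
0.75 [309.2, 190.5, 348.5, 233.8]
0.6 [380.0, 108.5, 427.7, 149.8]
0.82 [326. 204.] [ 0.5988 -0.3648]
0.73 [337. 285.] [ 0.5642 -0.4519]
0.72 [396. 128.] [ 0.692  -0.3312]
0.6 [292. 314.] [ 0.5017 -0.4616]
```

View pics/c.png

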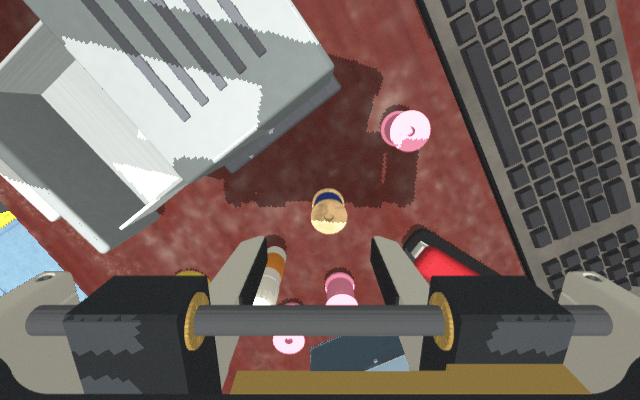

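Wrist view: the tan/blue spool at (329,212), between the fingers' columns, ~6 mm further in −y. Descend and grip.

Request:
play_rows([
  [0,-0.6,-3,0],
  [0,-0.6,-6,0],
  [0,-0.6,-9,0],
  [0,-0.6,-10.4,0],
  [0,-0.6,-10.4,0],
])

```text
clock: 5.2
eef_pos: [0.5988, -0.3639, 0.0331]
tool_rot: [-179.9, -0.0, 60.8]
ft_force: [-0.2, -0.2, -0.4]
opening: 0.702
finger_force: 0.0
```

Request:
play_rows([
  [0,0,0,0],
  [0,0,0,0],
  [0,0,0,0],
  [0,0,0,0],
  [0,0,0,0],
], gripper=0.15)

```text
clock: 5.7
eef_pos: [0.5995, -0.365, 0.0342]
tool_rot: [179.9, 0.0, 60.8]
ft_force: [0.2, -0.1, 3.5]
opening: 0.34
finger_force: 30.0
```

Request:
play_rows([
  [0,0,0,0],
  [0,0,0,0],
])

```text
clock: 5.9
eef_pos: [0.5996, -0.365, 0.0342]
tool_rot: [179.9, 0.0, 60.8]
ft_force: [-0.2, 0.8, 4.2]
opening: 0.338
finger_force: 30.0
```

Request:
play_rows([
  [0,0,4,0],
  [0,0,8,0],
  [0,0,12,0],
  [-2,2.5,13,-8],
  [-5,6,13,-16],
])

```text
clock: 6.4
eef_pos: [0.5507, -0.3066, 0.1657]
tool_rot: [179.6, -0.0, 44.4]
ft_force: [0.6, 0.5, -1.3]
opening: 0.335
finger_force: 30.0
```

Request:
play_rows([
  [-3,4,0,-8],
  [-6,8,0,-16],
  [-6.9,9.2,0,-24],
  [-6.9,9.2,0,-32],
  [-6.9,9.2,0,-38],
])

```text
clock: 6.9
eef_pos: [0.4796, -0.2118, 0.1635]
tool_rot: [-180.0, 0.0, 6.5]
ft_force: [0.3, -0.6, -1.4]
opening: 0.339
finger_force: 30.0
```

Run:
```python
from h import *
p=viewer.snapshot("wrist"); t=viewer.snapshot("top")
o=r.get_obs(); print(o["eef_pos"],o["tool_rot"],o["opening"])
im=np.vstack([p["pixels"],t["pixels"][90:290,:]]); cv2.imwrite("pics/d.png",im[...,::-1])
```

```text
[ 0.47998013 -0.21239741  0.1633373 ] [-1.79988893e+02  1.31950609e-02  6.72659187e+00] 0.33671658703195984
```

View pics/d.png

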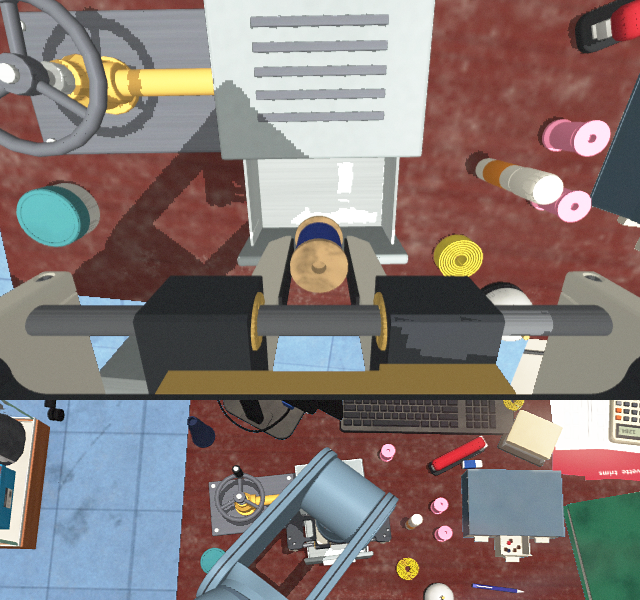

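Wrist view: spool upright in the fingers at (319,250), centred on the drawer (side walls at columns 255 and 390). Lower and release.

Request:
play_rows([
  [0,0,-4,0],
  [0,0,-8,0],
  [0,0,-10,0],
  [0,0,-11,0],
  [0,0,-11.1,0],
])

```text
clock: 7.5
eef_pos: [0.4799, -0.2125, 0.0515]
tool_rot: [-179.9, 0.1, 6.9]
ft_force: [0.6, 0.4, -0.1]
opening: 0.337
finger_force: 30.0
```

Request:
play_rows([
  [0,0,0,0],
  [0,0,0,0],
])

```text
clock: 7.7
eef_pos: [0.4809, -0.2133, 0.0533]
tool_rot: [179.9, -0.1, 6.8]
ft_force: [0.6, -0.5, -0.4]
opening: 0.341
finger_force: 30.0
```

Request:
play_rows([
  [0,0,0,0],
  [0,0,0,0],
  [0,0,0,0],
  [0,0,0,0],
], gripper=0.6)

```text
clock: 8.1
eef_pos: [0.4803, -0.2128, 0.0527]
tool_rot: [180.0, -0.0, 6.8]
ft_force: [-0.0, -0.4, 0.1]
opening: 0.587
finger_force: 0.0
```

Request:
play_rows([
  [0,0,3,0],
  [0,0,6,0],
  [0,0,10,0],
  [-4,0,12,0],
  [-8,-1,12,0],
])

```text
clock: 8.6
eef_pos: [0.4013, -0.2234, 0.1756]
tool_rot: [179.7, -0.2, 6.9]
ft_force: [-0.9, 0.0, 0.3]
opening: 0.596
finger_force: 0.0
```

Run:
```python
from h import *
p=viewer.snapshot("wrist"); t=viewer.snapshot("side")
o=r.get_obs(); print(o["eef_pos"],o["tool_rot"],o["opening"])
for P,n in((p,"w"),(t,"s")):
  for k in("drawer_front","drawer_floor"):
    for m in viewer.mark_of(P,k)[:2]: print(n,k,m["score"],onz(P,m["xy"],Z[k]).round(4))
  for m in viewer.mark_of(P,"spool")[:4]: print(n,"spool",m["score"],m["xy"],onz(P,m["xy"],.017).round(4))
im=np.vstack([p["pixels"],cv2.resize(t["pixels"][190:290,200:420],(440,200))] if 0 else [p["pixels"],cv2.resize(t["pixels"][190:290,200:520],(640,200))]); cv2.imwrite("pics/e.png",im[...,::-1])
```

```text
[ 0.39687897 -0.22268309  0.17306542] [1.79976675e+02 7.77990057e-02 6.67014380e+00] 0.5993864446630479
w drawer_front 0.7 [ 0.4349 -0.2231  0.047 ]
w drawer_floor 0.76 [ 0.4454 -0.2196  0.017 ]
w spool 0.95 [562.7, 54.3] [ 0.5646 -0.4403  0.017 ]
w spool 0.85 [545.2, 123.9] [ 0.5002 -0.4458  0.017 ]
w spool 0.66 [316.6, 115.8] [ 0.4801 -0.2126  0.017 ]
s drawer_front 0.91 [ 0.4393 -0.2307  0.047 ]
s drawer_floor 0.63 [ 0.4195 -0.412   0.017 ]
s drawer_floor 0.6 [ 0.4322 -0.2185  0.017 ]
s spool 0.72 [331.0, 316.7] [ 0.5547 -0.4869  0.017 ]
s spool 0.64 [388.3, 272.2] [ 0.6814 -0.3598  0.017 ]
s spool 0.55 [297.7, 320.7] [ 0.4972 -0.4912  0.017 ]
s spool 0.54 [284.3, 243.7] [ 0.4801 -0.218   0.017 ]
```

View pics/e.png

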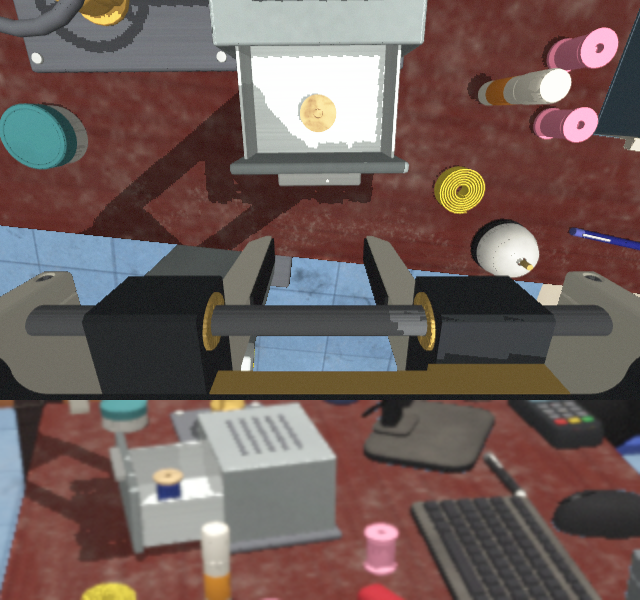

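Spool stands upright in the drawer (wrist (319,112); side confirms). Now close the fingers, drop in front of the lip and push.

Request:
play_rows([
  [-1.2,0,-1,0],
  [-1.2,0,-5,0],
  [-1.2,0,-9,0],
  [-1.2,0,-11.3,0],
  [-1.2,0,-11.3,0],
], gripper=0.0)

```text
clock: 9.5
eef_pos: [0.3868, -0.2206, 0.0563]
tool_rot: [-179.7, 0.3, 6.8]
ft_force: [0.3, 0.7, -0.4]
opening: 0.222
finger_force: 0.0
```

Request:
play_rows([
  [0.5,0.06,0,0],
  [1,0.12,0,0],
  [1.5,0.18,0,0],
  [2,0.24,0,0],
  [2.5,0.3,0,0],
])

```text
clock: 10.0
eef_pos: [0.4142, -0.2199, 0.0602]
tool_rot: [179.9, -0.1, 6.8]
ft_force: [0.1, 0.7, -0.4]
opening: 0.007
finger_force: 0.0
```

Request:
play_rows([
  [0.5,0.06,0,0],
  [1,0.12,0,0],
  [1.5,0.18,0,0],
  [2,0.24,0,0],
  [2.5,0.3,0,0],
])

```text
clock: 10.5
eef_pos: [0.4385, -0.2165, 0.0594]
tool_rot: [-180.0, 0.0, 6.8]
ft_force: [-0.4, 0.2, 1.0]
opening: 0.004
finger_force: 0.8
```

Request:
play_rows([
  [0.5,0.06,0,0],
  [1,0.12,0,0],
  [1.5,0.18,0,0],
  [2,0.24,0,0],
  [2.5,0.3,0,0],
])

```text
clock: 11.0
eef_pos: [0.4635, -0.2134, 0.0593]
tool_rot: [-180.0, 0.0, 6.8]
ft_force: [-1.7, 0.5, 0.1]
opening: 0.002
finger_force: 0.8
```

Request:
play_rows([
  [0.5,0.06,0,0],
  [1,0.12,0,0],
  [1,0.12,0,0],
])

```text
clock: 11.3
eef_pos: [0.4743, -0.2128, 0.0596]
tool_rot: [180.0, -0.1, 6.8]
ft_force: [0.1, -0.2, -0.5]
opening: 0.006
finger_force: 0.0
```

Request:
play_rows([
  [0.4,0.05,0,0],
  [0.8,0.1,0,0],
  [1.2,0.15,0,0],
  [1.5,0.18,0,0],
  [1.5,0.18,0,0],
])

```text
clock: 11.8
eef_pos: [0.4889, -0.2108, 0.0595]
tool_rot: [180.0, -0.0, 6.8]
ft_force: [-0.4, -0.0, -0.5]
opening: 0.006
finger_force: 0.0
```

Request:
play_rows([
  [0.3,0.04,0,0],
  [0.6,0.07,0,0],
  [0.6,0.07,0,0],
])

```text
clock: 12.1
eef_pos: [0.4947, -0.2099, 0.0595]
tool_rot: [180.0, -0.0, 6.8]
ft_force: [0.4, 0.8, -0.5]
opening: 0.008
finger_force: 0.0
```

Request:
play_rows([
  [0.2,0.02,0,0],
  [0.4,0.05,0,0],
  [0.4,0.05,0,0],
])

```text
clock: 12.4
eef_pos: [0.4985, -0.2094, 0.0595]
tool_rot: [-180.0, -0.0, 6.8]
ft_force: [-1.3, 1.1, 0.6]
opening: 0.003
finger_force: 0.1
```

Run:
```python
from h import *
p=viewer.snapshot("wrist"); t=viewer.snapshot("side")
for P,n in((p,"w"),(t,"s")):
  for k in("drawer_front",):
    for m in viewer.mark_of(P,k)[:2]: print(n,k,m["score"],onz(P,m["xy"],Z[k]).round(4))
im=np.vstack([p["pixels"],cv2.resize(t["pixels"][190:290,200:360],(640,400))[:200]])
im=np.vstack([p["pixels"][150:],cv2.resize(t["pixels"][190:277,200:360],(640,350))]); cv2.imwrite("pics/f.png",im[...,::-1])
```

```text
s drawer_front 0.66 [ 0.5158 -0.2071  0.047 ]
```

View pics/f.png

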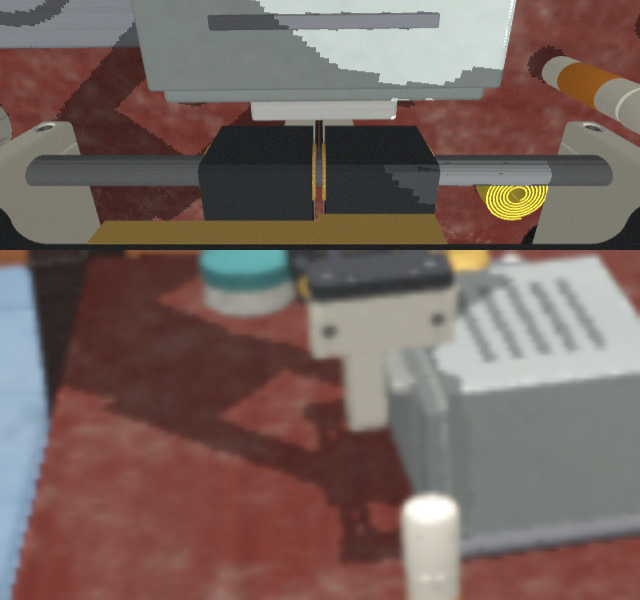

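Drawer looks shut or nearly so (panel flat against the cabinet; lip under the fingers). Push until force rises.

Request:
play_rows([
  [0.15,0.02,0,0],
  [0.3,0.04,0,0],
  [0.3,0.04,0,0],
])

```text
clock: 12.9
eef_pos: [0.4996, -0.2093, 0.0595]
tool_rot: [-180.0, 0.2, 6.8]
ft_force: [-8.0, -2.8, 4.3]
opening: 0.003
finger_force: 3.9
```

Request:
play_rows([
  [0.15,0.02,0,0],
  [0.3,0.04,0,0],
  [0.3,0.04,0,0],
])

```text
clock: 13.2
eef_pos: [0.4996, -0.2093, 0.0595]
tool_rot: [-179.9, 0.5, 6.9]
ft_force: [-19.2, -5.7, 12.5]
opening: 0.008
finger_force: 9.6
```

Drawer at its stop (19 N, no motion). Back off, rise and go above the handle.

Request:
play_rows([
  [-1.5,-0.2,0,0],
  [-2,-0.2,4,0],
  [-2,-0.2,9,0],
  [-1,1,14.5,0],
  [1,4,14.5,0],
])

```text
clock: 13.7
eef_pos: [0.517, -0.1721, 0.2113]
tool_rot: [179.5, -0.5, 6.5]
ft_force: [0.7, -0.8, 0.4]
opening: 0.006
finger_force: 0.0
```

Request:
play_rows([
  [2,4,0,0],
  [4,8,0,0],
  [6,12,0,0],
  [7.5,15,0,0],
  [7.5,15,0,0],
], gripper=0.65)

```text
clock: 14.2
eef_pos: [0.5906, -0.0147, 0.2044]
tool_rot: [-179.9, -0.1, 7.0]
ft_force: [0.3, -0.5, 0.9]
opening: 0.382
finger_force: 0.0
```

Run:
```python
from h import *
p=viewer.snapshot("wrist"); t=viewer.snapshot("side")
print(r.get_obs()["eef_pos"])
for P,n in((p,"w"),(t,"s")):
  for k in("valve_hub","crank_handle","handle_mid","drawer_front"):
    for m in viewer.mark_of(P,k)[:2]: print(n,k,m["score"],m["xy"],onz(P,m["xy"],Z[k]).round(4))
im=np.vstack([p["pixels"],cv2.resize(t["pixels"][120:220,200:520],(640,200))]); cv2.imwrite("pics/g.png",im[...,::-1])
```

```text
[ 0.58922686 -0.01811168  0.20419614]
w valve_hub 0.79 [303.0, 234.5] [ 0.5606 -0.0033  0.098 ]
w valve_hub 0.53 [591.8, 266.0] [ 0.562  -0.2878  0.098 ]
w crank_handle 0.36 [554.0, 325.0] [ 0.4962 -0.2674  0.106 ]
w handle_mid 0.9 [304.3, 191.1] [ 6.123e-01 -6.000e-04  1.320e-01]
s valve_hub 0.75 [307.8, 177.7] [ 0.5462 -0.0371  0.098 ]
s crank_handle 0.47 [333.6, 173.5] [ 0.6101 -0.0386  0.106 ]
s crank_handle 0.19 [321.5, 224.2] [ 0.5561 -0.3098  0.106 ]
s handle_mid 0.62 [331.0, 158.9] [ 0.6078 -0.0038  0.132 ]
s drawer_front 0.66 [301.9, 228.1] [ 0.5206 -0.2068  0.047 ]
```

View pics/g.png

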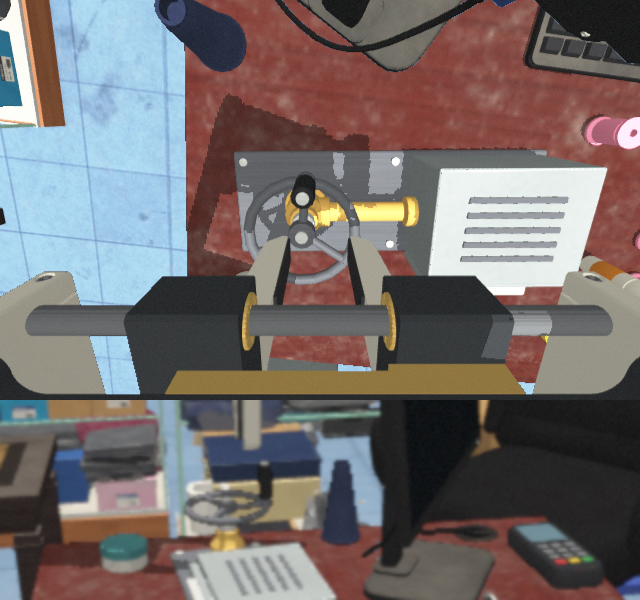

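Wrist view: handle top at (303,199), hub at (302,237): handle lies at world ≈(0.610,−0.0015), hub ≈(0.560,−0.002), so the wheel is ≈174° open.

Request:
play_rows([
  [1,0.8,0,0],
  [2.05,1.65,0,0],
  [2.05,1.65,-2,0],
  [2.05,1.65,-5,0],
  [2.05,1.65,-7,0],
])

```text
clock: 15.2
eef_pos: [0.6101, -0.0011, 0.1327]
tool_rot: [-180.0, 0.1, 6.8]
ft_force: [-0.2, -0.4, -0.5]
opening: 0.648
finger_force: 0.0
```

Request:
play_rows([
  [0,0,0,0],
  [0,0,0,0],
  [0,0,0,0],
  [0,0,0,0],
  [0,0,0,0],
], gripper=0.05)

```text
clock: 15.7
eef_pos: [0.6104, -0.0023, 0.1356]
tool_rot: [180.0, -0.1, 6.8]
ft_force: [-0.3, -0.7, -0.1]
opening: 0.266
finger_force: 0.0
```

Request:
play_rows([
  [0,0,0,0],
  [0,0,0,0],
])

```text
clock: 15.9
eef_pos: [0.6101, -0.0022, 0.1352]
tool_rot: [180.0, -0.1, 6.8]
ft_force: [0.9, 0.7, 2.7]
opening: 0.188
finger_force: 30.0
```

Request:
play_rows([
  [-0.17,-1.29,0,0],
  [-0.67,-2.5,0,0],
  [-1.46,-3.54,0,0],
  [-2.5,-4.33,0,0],
  [-3.71,-4.83,0,0],
])

```text
clock: 16.4
eef_pos: [0.5721, -0.051, 0.1351]
tool_rot: [-179.9, -0.0, 6.7]
ft_force: [-0.7, 7.3, 7.5]
opening: 0.191
finger_force: 30.0
```

Request:
play_rows([
  [-1.29,-0.17,0,0],
  [-2.58,0,0,0],
  [-3.79,0.5,0,0],
  [-4.83,1.29,0,0],
  [-5.62,2.33,0,0],
])

```text
clock: 16.9
eef_pos: [0.517, -0.0281, 0.1352]
tool_rot: [179.9, -0.2, 6.7]
ft_force: [7.4, 1.8, 2.7]
opening: 0.186
finger_force: 30.0
```

Request:
play_rows([
  [0,0,0,0],
  [0,0,0,0],
])

```text
clock: 17.1
eef_pos: [0.5167, -0.0273, 0.1351]
tool_rot: [180.0, -0.1, 6.8]
ft_force: [2.3, 2.8, 6.6]
opening: 0.19
finger_force: 30.0
```

Request:
play_rows([
  [-0.3,0.65,0,0],
  [-0.5,1.21,0,0],
  [-0.59,1.63,0,0],
  [-0.63,1.89,0,0],
  [-0.63,1.89,0,0],
])

```text
clock: 17.6
eef_pos: [0.5105, -0.009, 0.1351]
tool_rot: [179.9, -0.0, 6.8]
ft_force: [0.2, 1.1, 8.1]
opening: 0.19
finger_force: 30.0
```

Request:
play_rows([
  [-0.02,0.2,0,0],
  [-0.03,0.4,0,0],
  [-0.03,0.4,0,0],
])

```text
clock: 17.9
eef_pos: [0.5105, -0.0082, 0.1352]
tool_rot: [179.6, -0.0, 6.8]
ft_force: [-0.5, -11.4, 5.2]
opening: 0.186
finger_force: 30.0
```

At the stop (handle at the predicted spot, 11 N). Press a touch more, then start opening.

Request:
play_rows([
  [0,0.3,0,0],
  [0,0.3,0,0],
  [0,0.3,0,0],
])

```text
clock: 18.2
eef_pos: [0.5105, -0.0079, 0.1352]
tool_rot: [179.4, 0.0, 6.8]
ft_force: [-0.0, -20.5, 3.9]
opening: 0.19
finger_force: 30.0
```

Request:
play_rows([
  [0.46,-2.19,0,0],
  [1.33,-3.49,0,0],
  [2.56,-4.46,0,0],
  [4.03,-4.99,0,0],
  [5.6,-5.05,0,0],
])

```text
clock: 18.7
eef_pos: [0.5658, -0.0522, 0.135]
tool_rot: [-179.9, 0.1, 6.7]
ft_force: [-2.2, 7.5, 11.6]
opening: 0.186
finger_force: 30.0
```

Request:
play_rows([
  [1.5,0.43,0,0],
  [2.8,1.3,0,0],
  [3.77,2.53,0,0],
  [4.3,4,0,0],
  [4.36,5.57,0,0],
])

```text
clock: 19.2
eef_pos: [0.61, 0.0026, 0.1351]
tool_rot: [179.9, 0.0, 6.7]
ft_force: [-3.7, -2.6, 8.7]
opening: 0.185
finger_force: 30.0
```

Firm stop confirmed (20 N, no motion), tracking well. Continue.

Request:
play_rows([
  [-0.43,1.5,0,0],
  [-1.3,2.8,0,0],
  [-2.53,3.77,0,0],
  [-4,4.3,0,0],
  [-5.57,4.36,0,0],
])

```text
clock: 19.7
eef_pos: [0.5543, 0.0475, 0.1351]
tool_rot: [179.9, -0.1, 6.8]
ft_force: [2.7, -2.5, 8.2]
opening: 0.187
finger_force: 30.0
```

Request:
play_rows([
  [-1.5,-0.43,0,0],
  [-2.8,-1.3,0,0],
  [-3.77,-2.53,0,0],
  [-4.3,-4,0,0],
  [-4.36,-5.57,0,0],
])

```text
clock: 20.2
eef_pos: [0.5103, -0.0089, 0.1352]
tool_rot: [180.0, -0.1, 6.8]
ft_force: [5.7, 2.9, 4.0]
opening: 0.189
finger_force: 30.0
```

Request:
play_rows([
  [0.43,-1.5,0,0],
  [1.3,-2.8,0,0],
  [2.53,-3.77,0,0],
  [4,-4.3,0,0],
  [5.57,-4.36,0,0],
])

```text
clock: 20.7
eef_pos: [0.5656, -0.0522, 0.135]
tool_rot: [-179.9, 0.1, 6.7]
ft_force: [-3.3, 8.3, 12.5]
opening: 0.19
finger_force: 30.0
```

Request:
play_rows([
  [1.5,0.43,0,0],
  [2.8,1.3,0,0],
  [3.77,2.53,0,0],
  [4.3,4,0,0],
  [4.36,5.57,0,0],
])

```text
clock: 21.2
eef_pos: [0.61, 0.0023, 0.1351]
tool_rot: [179.8, 0.0, 6.7]
ft_force: [-3.6, -2.8, 9.6]
opening: 0.187
finger_force: 30.0
```

Request:
play_rows([
  [-0.43,1.5,0,0],
  [-1.3,2.8,0,0],
  [-2.53,3.77,0,0],
  [-4,4.3,0,0],
  [-5.57,4.36,0,0],
])

```text
clock: 21.7
eef_pos: [0.5547, 0.0475, 0.1351]
tool_rot: [180.0, -0.2, 6.8]
ft_force: [3.3, -2.1, 7.0]
opening: 0.191
finger_force: 30.0
```

Request:
play_rows([
  [-1.5,-0.43,0,0],
  [-2.8,-1.3,0,0],
  [-3.77,-2.53,0,0],
  [-4.3,-4,0,0],
  [-4.36,-5.57,0,0],
])

```text
clock: 22.2
eef_pos: [0.5103, -0.0087, 0.1352]
tool_rot: [180.0, -0.1, 6.8]
ft_force: [5.5, 4.6, 4.0]
opening: 0.185
finger_force: 30.0
```

Request:
play_rows([
  [0,0,0,0],
  [0,0,0,0],
  [0,0,0,0],
  [0,0,0,0],
  [0,0,0,0],
])

```text
clock: 22.7
eef_pos: [0.5105, -0.0091, 0.1351]
tool_rot: [179.9, -0.0, 6.7]
ft_force: [0.3, 0.8, 8.8]
opening: 0.193
finger_force: 30.0
```

Run:
```python
from h import *
t=viewer.snapshot("side"); o=r.get_obs(); print(o["eef_pos"],o["finger_force"],o["ft_force"])
im=np.vstack([cv2.resize(t["pixels"][120:270,220:420],(640,480))]); cv2.imwrite("pics/i.png",im[...,::-1])
```

```text
[ 0.5105294  -0.00908569  0.13508622] 30.002674162387848 [0.73900152 0.84930013 9.04279905]
```

View pics/i.png

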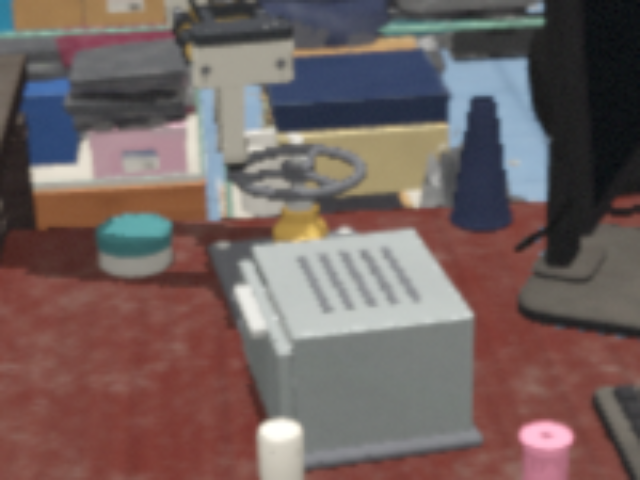

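The side view shows the drawer shut and the fingers on the handle at the near side, within 1 mm of the stop position two turns on.

```bash
python3 -c "
from rig import r
print(r.close_job())"
```

```text
the job is handed in; nothing more can be done
None
```

The job is handed in, but no verdict came back: the spool was set upright in the drawer and the drawer shut, the valve was closed to its stop and backed off two turns, and the gripper still holds the crank handle.

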